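Line up the clamp straps with the straightedge

TASK

The four dark-grey clamp straps lie side by side on the mat, their near ends unevenly short of the yellow line. Using the straightedge with the blue grip, push them away from you, without touching them with the gripper, until the near ends of all four are on the yellow line and the straps lie square to it, side by side on the mat. Then draw the straightedge back and lay it flat, touching none of the straps; leave the other things where they are.

Things in the scene. Friction and masses are not known exactly. Their poses are not given: they have to be found in the camera images.
- line (a point): Middle of the straight yellow line (10 mm wide, 270 mm long) painted across a thin light-grey mat, fixed on the bench; the point is on the mat's upper face, 3 mm above the bench top. x points along the mat, square to the line and away from the robot; y runs along the line. The mat is 300 mm along the line; it reaches 105 mm from the line towards the robot (-x) and 130 mm beyond it (+x).
- straightedge_grip (a point): Loose straightedge, 0.35 kg: a straight aluminium bar 240 mm long (y), 32 mm wide (x) and 16 mm high, lying flat, with an upright blue grip on its middle, 80 mm long (y), 14 mm thick (x), its top 67 mm above the bar's underside. This point is on the middle of the grip, 46 mm above the underside of the bar; z up. Both long edges of the bar are alike, 16 mm either side of this point.
- strap_0_end (a point): The leftmost of four loose clamp straps; each a slotted dark-grey steel clamp strap, 100 mm long, 29 mm wide, 14 mm high, about 0.25 kg, lying flat on the mat and pointing away from the robot. The point is the middle of its end face nearest the robot, half-way up (7 mm above its underside); y points along the strap, away from the robot, to its far end; z up.
- strap_1_end (a point): A slotted dark-grey steel clamp strap, 100 mm long, 29 mm wide, 14 mm high, about 0.25 kg, lying flat on the mat and pointing away from the robot, number 2 of the four from the left. The point is the middle of its end face nearest the robot, half-way up (7 mm above its underside); y points along the strap, away from the robot, to its far end; z up.
- strap_2_end (a point): A slotted dark-grey steel clamp strap, 100 mm long, 29 mm wide, 14 mm high, about 0.25 kg, lying flat on the mat and pointing away from the robot, number 3 of the four from the left. The point is the middle of its end face nearest the robot, half-way up (7 mm above its underside); y points along the strap, away from the robot, to its far end; z up.
- strap_3_end (a point): A slotted dark-grey steel clamp strap, 100 mm long, 29 mm wide, 14 mm high, about 0.25 kg, lying flat on the mat and pointing away from the robot, number 4 of the four from the left. The point is the middle of its end face nearest the robot, half-way up (7 mm above its underside); y points along the strap, away from the robot, to its far end; z up.
- oil_can: Oil can, 123 mm tall; a bystander; origin at the centre of its underside.
- tape_roll: Roll of tape, 96 mm across; a bystander; origin at the centre of its underside.
- cast_boss_0: Small black casting, 50 mm across, 30 mm high; a bystander; origin at the centre of its underside.
- cast_boss_1: Another such casting; a bystander; origin at the centre of its underside.

How it is judged:
By the outcome, as a careful person would: the job done as asked, in the order asked, and still so for the second after the job is handed in, with the robot touching nothing.
It also fails if it takes over 40 s, if anything falls off the work surface, if the arm or the gripper's body presses on something with over 40 N, if the wrist force passes 120 N, or if a joint passes its speed limit or range.

ROBOT

A 6-joint arm with a two-finger parallel gripper is mounted at the origin on a cart in front of the work surface, level with it; the furniture and walls round the work are solid. World frame = base frame: x ahead of the robot, y to its left, z up, the work surface at z = 0. Lengths are in mm, angles in rad, forces in N, time in s.
With the tool pointing down it reaches from about 350 to 975 mm from the base axis. Payload 7.1 kg.
Tool frame: the origin (TCP) lies midway between the tips of the shut fingers; the grasp point (between the pads) lies 19 mm behind it (ctrl.grip_point_offset is the distance from the TCP to the grasp point, in mm); z points along the fingers, y is the line along which they close (so a half turn about z gives the same grasp; the last joint's range is limited). The gripper opens to 88 mm and grips with 3 to 60 N. Pads are 20 mm wide; open, the fingers measure 115 mm over their backs; the gripper's body (75 mm by 178 mm) begins 61 mm behind the grasp point.
Start: joints at [-1.304, 0.423, 1.63, -0, 1.089, -0.019], TCP at [176.221, -599.625, 196.875] pointing down, gripper open.
Joint ranges: [-3, 3], [-0.9, 2.11], [0.09, 2.58], [-1.31, 4.45], [0.11, 2.69], [-2.54, 2.54]. Speed limits (rad/s): [2.39, 2.39, 3.01, 3.14, 3.14, 3.14].

INTERFACE

Orientations are given as a rotation vector (axis times angle).
In Python, from workcell import get_obs, optics, close_job, spotter, ctrl gives the robot as it stands. The module is installed in compiled form; this text tells all that it offers.
- The arm moves only by the tool move_arm, never from a script. Its argument "rows" is a list of rows, each a list of 5 numbers: the shift along the tool's x, y, z in cm, then the turn about the tool's z in degrees, then the opening in per cent of the stroke, from 0 (shut) to 100 (fully open). A call has 1 to 10 rows; each row shifts and turns the commanded pose from where the row before left it, along the tool's axes as they then stand; what a row does not reach is not made up. A row lasts 1/8 s, in which the tool goes at most 62.5 mm and 10.7 degrees, less where a joint would pass 70% of its speed; a pose out of reach is approached as far as the arm can. A call with a gripper value outside its range is refused whole. The fingers move at their own pace and stop on an object; the grip force is fixed at half the most. Time passes only in rows, so rows that do not move let the fingers close. It gives the time, the measured TCP pose, the force, the opening and the grip force at its end, in the units of the state.
- get_obs(): the state, without advancing time (a new reading comes with each control period).
- optics.get_image(name): name is "scene" or "top" or "wrist"; returns the picture (400x640x3 uint8, blue, green, red); there is no depth.
- optics.calibration(name): a dict with "camera_matrix" (3x3 intrinsics, pixels), "xyz" and "orientation" of the camera in the world. Camera axes: x right, y down, z forward; pixel columns grow to the right and rows downward; lengths in mm; the calibration is good to about 2 mm. The wrist camera is an equidistant fisheye: a pixel r from the principal point sees the ray r / f radians off the axis. A picture is of the moment at which its call begins: read the wrist's pose just before it. calibration takes no time and is no camera call; for the wrist camera it gives the pose at the moment of the call.
- close_job(): hands the job in; it is judged then, once.
Trained networks look in the newest picture that a camera, given by its name, has taken for a name from the list of things; names that differ only in an ending like _2 or _b are one class to them, and where a whole thing is asked for, a point or a joint stands for the part that bears it (a point fixed in the world has none). Each returns a list of dicts, best first, with "conf" (0 to 1); they miss things now and then, are a little off and sometimes report something else, mostly with a low value. They report only what shows in the picture. A call takes as long as a camera call.
- spotter.find_in(camera, label): "point" ([column, row] in pixels, amid what is visible of it).
- spotter.regions_of(camera, label): "region" (400x640 bool, what is visible of it) and "point" ([column, row] in pixels, amid what is visible of it).
The state is a dict: "t": time; "qpos": joint angles; "qvel": joint speeds; "joint_torque": joint torques, N m; "ee_pos": TCP position; "orientation": TCP orientation; "ft_force": force on the tool from outside, world axes, zero at the start; "moment": the same for the moment, N m; "width": finger opening in mm; "grasp_force": force on a finger pad.
Only numpy, scipy, OpenCV 4.12 (cv2) and the standard library are available. Lean on these libraries where they do the work, as an engineer would, in place of code of your own. Each camera call takes 0.05 s, during which the arm holds its last target. There are 200 camera calls.

## Working session

There is one attempt and no reset: what is moved stays moved. The work goes in short steps, Python scripts to look and compute and a tool call to move; the robot and the scene stay as the last step left them, time stands still between calls to the robot, and variables do not carry over. Pictures are saved under pics/ and viewed, at most 10 in all, crops included, and the job is handed in when it is done.

Besides the shell and the picture viewer there is one more tool, called as name([rows], argument=value, ...), one row to a line, values as JSON. move_arm: Moves the arm, as the interface text tells. Its arguments: {"type":"object","properties":{"rows":{"type":"array","items":{"type":"array","items":{"type":"number"}}}},"required":["rows"]}

```bash
mkdir -p pics
cat > h.py <<'E'
import numpy as np, cv2
from scipy.spatial.transform import Rotation as R
from workcell import get_obs, optics, close_job, spotter, ctrl
def ray(cam,px,cal=None):
    c=cal or optics.calibration(cam); K=np.array(c["camera_matrix"]); o=np.array(c["orientation"],float)
    Rm=R.from_rotvec(o).as_matrix() if o.size==3 else o.reshape(3,3)
    u=(px[0]-K[0,2])/K[0,0]; v=(px[1]-K[1,2])/K[1,1]
    if cam=="wrist":
        r=np.hypot(u,v); d=np.array([u/r*np.sin(r),v/r*np.sin(r),np.cos(r)]) if r>0 else np.array([0,0,1.])
    else: d=np.array([u,v,1.])
    return np.array(c["xyz"],float),Rm@d
def at(cam,px,z,cal=None):
    o,d=ray(cam,px,cal); return o+d*(z-o[2])/d[2]
E
python3 - <<'E'
from h import *
for c in("scene","top"):
    cv2.imwrite(f"pics/{c}0.png",optics.get_image(c)); print(c,optics.calibration(c))
print({k:np.round(v,3) for k,v in get_obs().items()})
for n,z in(("line",3),("straightedge_grip",46),("strap_0_end",10),("oil_can",50),("tape_roll",20),("cast_boss_0",20)):
    for q in spotter.find_in("top",n): print(n,np.round(q["conf"],2),np.round(q["point"]),np.round(at("top",q["point"],z)))
E
```

```text
scene {'camera_matrix': array([[454.80458425,   0.        , 326.08477724],
       [  0.        , 454.80458425, 201.14062222],
       [  0.        ,   0.        ,   1.        ]]), 'xyz': array([ 86.13387437, 868.99452011, 538.38449419]), 'orientation': array([-0.6136478 ,  2.39478955, -1.46701698])}
top {'camera_matrix': array([[393.07959035,   0.        , 317.96487774],
       [  0.        , 393.07959035, 195.70282312],
       [  0.        ,   0.        ,   1.        ]]), 'xyz': array([475.40374944,  34.41683618, 942.77795648]), 'orientation': array([-2.16297836,  2.15322308, -0.11642831])}
{'t': np.float64(0.1), 'qpos': array([-1.304,  0.424,  1.631, -0.   ,  1.089, -0.019]), 'qvel': array([ 0.001,  0.   , -0.003,  0.001, -0.002,  0.003]), 'joint_torque': array([-1.0000e-03, -5.4561e+01, -2.7432e+01,  6.5000e-02,  1.9000e-02,
       -0.0000e+00]), 'ee_pos': array([ 176.074, -599.153,  196.196]), 'orientation': array([-3.108, -0.447,  0.   ]), 'ft_force': array([0.195, 0.748, 0.163]), 'moment': array([ 0.055, -0.033,  0.004]), 'grasp_force': np.float64(0.0), 'width': np.float64(88.053)}
line 0.65 [307. 196.] [584.  69.   3.]
straightedge_grip 0.63 [436. 204.] [ 561. -228.   46.]
oil_can 0.96 [398. 146.] [ 695. -144.   50.]
tape_roll 0.74 [184. 164.] [657. 362.  20.]
cast_boss_0 0.7 [191. 224.] [513. 341.  20.]
cast_boss_0 0.58 [434. 207.] [ 556. -232.   20.]
cast_boss_0 0.53 [196. 255.] [442. 325.  20.]
```

View pics/top0.png

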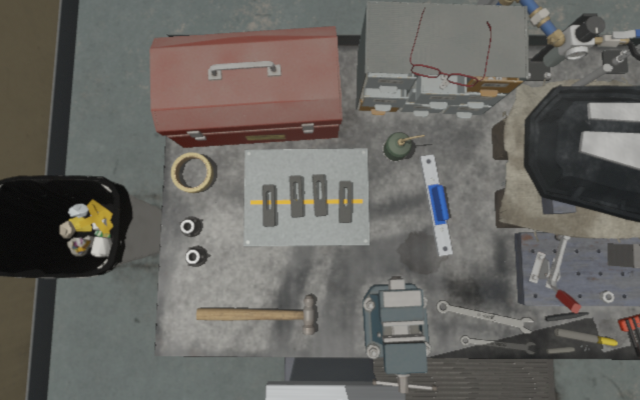

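View pics/scene0.png

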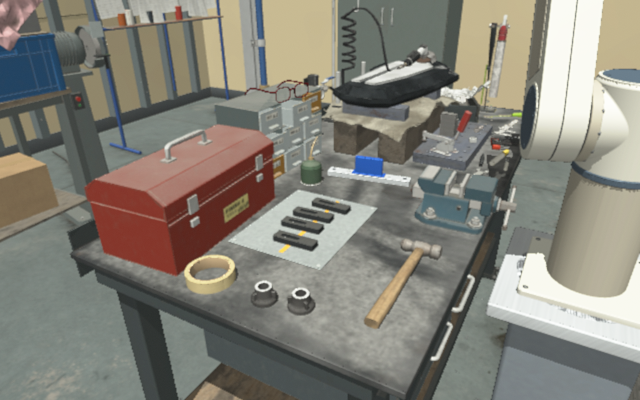

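The top view shows the yellow line at row ~202 (columns 250–363). The straps are near columns 270/297/320/346, with their near ends at rows ~226/216/215/222. The bar runs from (429,156) to (445,254) with its blue grip at (438,204), so it needs about a quarter turn. Next I'll measure finely by colour.

```bash
cat >> h.py <<'E'
def comps(mask,amin):
    n,l,s,c=cv2.connectedComponentsWithStats(mask.astype(np.uint8)); return [l==i for i in range(1,n) if s[i,4]>=amin]
def rect(cam,mask,z,cal=None):
    p=np.argwhere(mask)[:,::-1]; w=np.array([at(cam,q,z,cal)[:2] for q in p],np.float32)
    (c,s,a)=cv2.minAreaRect(w)
    e=np.linalg.eigh(np.cov(w.T))[1][:,1]; 
    return np.array(c),s,a,np.degrees(np.arctan2(e[1],e[0]))%180,w.mean(0)
E
python3 - <<'E'
from h import *
im=cv2.imread("pics/top0.png"); hsv=cv2.cvtColor(im,cv2.COLOR_BGR2HSV); H,S,V=cv2.split(hsv)
roi=np.zeros(H.shape,bool); roi[148:247,246:368]=1
def show(n,m,z,a):
    for q in comps(m,a):
        c,s,an,e,mn=rect("top",q,z); print(n,q.sum(),"c",np.round(c),"size",np.round(s),"axis deg",round(e,1),"mean",np.round(mn))
show("yellow all",roi&(S>120)&(H>15)&(H<35),3,3)
m=roi&(S>120)&(H>15)&(H<35); print("line",rect("top",m,3))
show("strap",roi&(V<100)&(S<100),17,60)
b=np.zeros(H.shape,bool); b[150:260,415:460]=1
show("blue",b&(H>100)&(H<125)&(S>120),67,20)
show("bar",b&(V>170)&(S<60),16,30)
m=b&(V>170)&(S<60); print("bar",rect("top",m,16))
print("wrist",optics.calibration("wrist"))
print(ctrl.grip_point_offset)
E
```

```text
yellow all 18 c [572. -23.] size [10. 10.] axis deg 92.5 mean [572. -23.]
yellow all 34 c [573. -50.] size [ 7. 22.] axis deg 93.8 mean [573. -51.]
yellow all 40 c [570. 190.] size [ 7. 27.] axis deg 92.2 mean [569. 189.]
yellow all 14 c [570. 161.] size [7. 7.] axis deg 69.7 mean [570. 161.]
yellow all 59 c [570. 127.] size [ 7. 36.] axis deg 90.8 mean [570. 127.]
yellow all 43 c [570.  66.] size [ 7. 24.] axis deg 91.4 mean [571.  66.]
yellow all 40 c [571.   8.] size [ 7. 29.] axis deg 91.3 mean [572.   9.]
line (array([570.59289551,  70.9080658 ]), (9.656057357788086, 264.5225524902344), 0.8998644948005676, np.float64(90.85776083042231), array([570.74384,  74.09753], dtype=float32))
strap 410 c [585.  37.] size [96. 30.] axis deg 3.6 mean [583.  37.]
strap 408 c [582.  91.] size [96. 31.] axis deg 3.0 mean [580.  92.]
strap 427 c [569. -23.] size [31. 95.] axis deg 178.8 mean [567. -23.]
strap 428 c [560. 156.] size [97. 29.] axis deg 3.2 mean [557. 156.]
blue 544 c [ 560. -228.] size [88. 32.] axis deg 8.0 mean [ 560. -228.]Traceback (most recent call last):
  File "<stdin>", line 12, in <module>
  File "<stdin>", line 6, in show
  File "h.py", line 17, in rect
    p=np.argwhere(mask)[:,::-1]; w=np.array([at(cam,q,z,cal)[:2] for q in p],np.float32)
                                             ~~^^^^^^^^^^^^^
  File "h.py", line 13, in at
    o,d=ray(cam,px,cal); return o+d*(z-o[2])/d[2]
        ~~~^^^^^^^^^^^^
  File "h.py", line 5, in ray
    c=cal or optics.calibration(cam); K=np.array(c["camera_matrix"]); o=np.array(c["orientation"],float)
             ~~~~~~~~~~~~~~~~~~^^^^^
ValueError: time passes only in moves, steps and waits
```

The top camera puts the line's middle at about (570.6, 71), with the line running at about 90.9°. I'll raise the arm and go over the grip.

move_arm([
  [0, 0, -6, 0, 100],
  [5.2, -2.65, 0, 0, 100],
  [5.2, -2.65, 0, 0, 100],
  [5.2, -2.65, 0, 0, 100],
  [5.2, -2.65, 0, 0, 100],
  [5.2, -2.65, 0, 0, 100],
  [5.2, -2.65, 0, 0, 100],
  [5.2, -2.65, 0, 0, 100],
  [5.2, -2.65, 0, 0, 100],
  [5.2, -2.65, 0, 8.4, 100],
])

```text
t: 1.65
ee_pos: [559.3, -237.4, 257.1]
orientation: [3.134, 0.214, 0.001]
ft_force: [-0.2, -0.1, 1.0]
width: 87.8
grasp_force: 0.0
```

```bash
cat >> h.py <<'E'
_cal=optics.calibration; _c={}
class _O:
    def calibration(s,n):
        if n not in _c: _c[n]=_cal(n)
        return _c[n]
    def get_image(s,n): return _img(n)
_img=optics.get_image; optics=_O()
def ee():
    o=get_obs(); x=R.from_rotvec(o["orientation"]).as_matrix(); return np.round(o["ee_pos"],1),round(float(np.degrees(np.arctan2(x[1,0],x[0,0]))),2),np.round(x[:,2],3),round(float(o["t"]),2)
E
python3 - <<'E'
from h import *
print(ee()); cal=optics.calibration("wrist"); im=optics.get_image("wrist"); cv2.imwrite("pics/w1.png",im); print(cal)
H,S,V=cv2.split(cv2.cvtColor(im,cv2.COLOR_BGR2HSV))
for q in comps((H>100)&(H<125)&(S>120),150):
    print("blue",q.sum(),rect("wrist",q,67))
E
```

```text
(array([ 559.3, -237.4,  257.1]), 7.8, array([ 0., -0., -1.]), 1.65)
{'camera_matrix': array([[309.70691629,   0.        , 323.31208433],
       [  0.        , 309.70691629, 203.86050198],
       [  0.        ,   0.        ,   1.        ]]), 'xyz': array([ 632.71279077, -228.95399159,  444.80103555]), 'orientation': array([ 2.20209601, -1.92334701, -0.26475806])}
blue 530 (array([ 894.52362061, -750.35437012]), (65.12661743164062, 92.13951873779297), 0.9891898036003113, np.float64(111.13552895107868), array([ 885.9873 , -751.90686], dtype=float32))
blue 1131 (array([ 572.50213623, -237.98760986]), (85.43951416015625, 21.843469619750977), 7.733386516571045, np.float64(8.247894196366246), array([ 574.37067, -237.8885 ], dtype=float32))
```

View pics/w1.png

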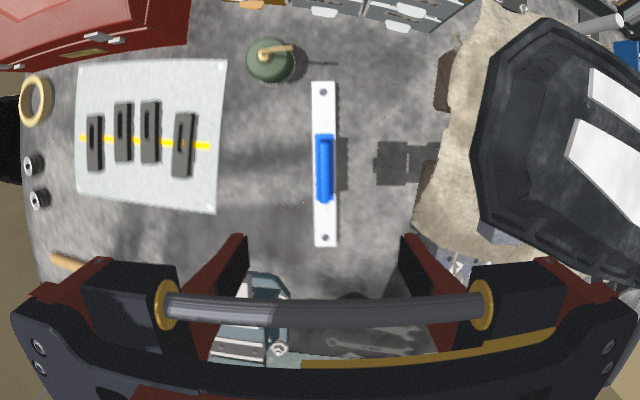

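The wrist view shows the bar from (323,82) to (325,246), with the grip at (324,168). The fingers straddle it in direction. I'll take the centre from the bar's outline.

Run:
```python
from h import *
im=cv2.imread("pics/w1.png"); H,S,V=cv2.split(cv2.cvtColor(im,cv2.COLOR_BGR2HSV))
b=np.zeros(H.shape,bool); b[75:252,305:345]=1
print("ee",ee())
m=b&(((V>165)&(S<60))|((H>100)&(H<125)&(S>120)))
print(rect("wrist",m,16))
for r in (90,110,230,240):
    c=np.where((V[r,305:345]>165)&(S[r,305:345]<60))[0]+305; print(r,c.min(),c.max(),[np.round(at("wrist",(x,r),16)) for x in(c.min()-.5,c.max()+.5)])
for c in (318,324,330):
    r=np.where((V[75:252,c]>165)&(S[75:252,c]<60))[0]+75; print(c,r.min(),r.max(),[np.round(at("wrist",(c,x),16)) for x in(r.min()-.5,r.max()+.5)])
```

```text
ee (array([ 563.7, -233. ,  257.1]), 7.39, array([ 0.003,  0.002, -1.   ]), 1.7)
(array([ 567.831604  , -235.62788391]), (250.2093048095703, 46.6412467956543), 11.03614330291748, np.float64(9.103707975769709), array([ 574.8328 , -232.99095], dtype=float32))
90 311 334 [array([ 676., -202.,   16.]), array([ 680., -235.,   16.])]
110 305 334 [array([ 647., -197.,   16.]), array([ 652., -238.,   16.])]
230 314 344 [array([ 477., -231.,   16.]), array([ 483., -276.,   16.])]
240 314 344 [array([ 461., -233.,   16.]), array([ 467., -278.,   16.])]
318 81 247 [array([ 690., -211.,   16.]), array([ 450., -241.,   16.])]
324 81 246 [array([ 691., -219.,   16.]), array([ 453., -249.,   16.])]
330 81 246 [array([ 693., -227.,   16.]), array([ 454., -258.,   16.])]
```

move_arm([
  [0.9, 0, 3, 0, 100],
  [0, 0, 5, 0, 100],
  [0, 0, 5, 0, 100],
  [0, 0, 5, 0, 100],
  [0, 0, 3, 0, 100],
  [0, 0, 1.6, 0, 100],
  [0, 0, 0.4, 0, 100],
  [0, 0, 0, 0, 100],
  [0, 0, 0, 0, 0],
  [0, 0, 0, 0, 0],
])

```text
t: 2.95
ee_pos: [567.5, -237.9, 27.9]
orientation: [3.133, 0.218, 0.002]
ft_force: [-0.3, -0.6, 0.2]
width: 71.2
grasp_force: 0.0
```

move_arm([
  [0, 0, 0, 0, 0],
  [0, 0, 0, 0, 0],
  [0, 0, 0, 0, 0],
  [0, 0, 0, 0, 0],
])

```text
t: 3.45
ee_pos: [566.9, -237.6, 26.8]
orientation: [-3.134, -0.218, 0.0]
ft_force: [-0.9, 0.4, -0.2]
width: 31.1
grasp_force: 0.0
```

move_arm([
  [0, 0, 0, 0, 0],
  [0, 0, 0, 0, 0],
  [0, 0, 0, 0, 0],
  [0, 0, 0, 0, 0],
])

```text
t: 3.95
ee_pos: [566.9, -237.6, 26.8]
orientation: [3.134, 0.219, -0.0]
ft_force: [-0.2, -0.1, -1.2]
width: 13.6
grasp_force: 29.9
```

move_arm([
  [0, 0, -2, 0, 0],
  [0, 0, -5, 0, 0],
  [0, 0, -5, 0, 0],
  [0, 0, -4, 0, 0],
  [-1.4, -4.2, 0, 0, 0],
  [-1.4, -4.2, 0, 0, 0],
  [0, 0, 0, -7, 0],
  [0, 0, 0, -9, 0],
  [0, 0, 0, -9, 0],
  [0, 0, 0, -9, 0],
])

```text
t: 5.2
ee_pos: [527.2, -158.1, 188.0]
orientation: [2.93, 1.133, 0.001]
ft_force: [-0.2, -0.4, -2.2]
width: 13.5
grasp_force: 30.0
```

move_arm([
  [0, 0, 0, -9, 0],
  [0, 0, 0, -9, 0],
  [0, 0, 0, -9, 0],
  [0, 0, 0, -9, 0],
  [0, 0, 0, -9, 0],
  [3, 0, 0, -3.9, 0],
  [5, -1, 0, 0, 0],
  [5, -1, 0, 0, 0],
  [5, -1, 0, 0, 0],
  [2.5, -1, 0, 0, 0],
])

```text
t: 6.45
ee_pos: [485.6, 48.1, 187.9]
orientation: [2.203, 2.24, 0.001]
ft_force: [-0.1, -0.3, -3.3]
width: 13.7
grasp_force: 30.0
```

move_arm([
  [0, 0, 0, 0, 0],
  [0, 0, 0, 0, 0],
  [0, 0, 0, 0, 0],
])

```text
t: 6.82
ee_pos: [486.8, 45.2, 187.2]
orientation: [2.205, 2.237, 0.0]
ft_force: [0.4, -0.1, -2.5]
width: 13.6
grasp_force: 30.0
```

Run:
```python
from h import *
print(ee()); im=optics.get_image("top"); cv2.imwrite("pics/t2.png",im)
w=optics.calibration("wrist"); iw=optics.get_image("wrist"); cv2.imwrite("pics/w2.png",iw)
import json; json.dump({k:np.array(v).tolist() for k,v in w.items()},open("w2.json","w"))
cv2.imwrite("pics/both2.png",np.vstack([cv2.resize(im[110:310,200:460],(780,600))]))
```

```text
(array([486.8,  45.2, 187.2]), 90.81, array([ 0., -0., -1.]), 6.83)
```

View pics/w2.png

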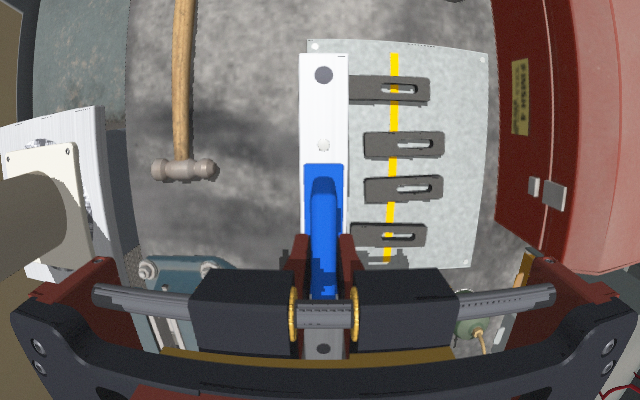

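The wrist view shows the bar held parallel to the line (line near column 394). The strap near ends sit at columns ~348, 364, 364 and 350. I'll measure these and the bar's far end.

```bash
cat > m.py <<'E'
from h import *
import json
def meas(name,cal,extra=1):
    im=cv2.imread(f"pics/{name}.png"); H,S,V=cv2.split(cv2.cvtColor(im,cv2.COLOR_BGR2HSV))
    roi=np.zeros(H.shape,bool); roi[20:272,300:490]=1
    y=roi&(S>120)&(H>15)&(H<35)
    w=np.concatenate([[at("wrist",q,3,cal)[:2] for q in np.argwhere(c)[:,::-1]] for c in comps(y,15)])
    w=w[abs(w[:,0]-np.median(w[:,0]))<10]
    k=np.polyfit(w[:,1],w[:,0],1); print("line x at y=71: %.1f slope deg %.2f  y %.0f..%.0f"%(np.polyval(k,71),np.degrees(np.arctan(-k[0])),w[:,1].min(),w[:,1].max()))
    d=roi&(V<110)&(S<90)&(np.arange(640)>346)[None]
    for c in comps(cv2.morphologyEx(d.astype(np.uint8),cv2.MORPH_OPEN,np.ones((5,5)))>0,400):
        ce,s,a,e,mn=rect("wrist",c,17,cal)
        p=np.array([at("wrist",q,17,cal)[:2] for q in np.argwhere(c)[:,::-1]])
        dist=p[:,0]-np.polyval(k,p[:,1]); print("strap y %.0f  near %.1f far %.1f (rel line) len %s axis %.1f"%(mn[1],dist.min(),dist.max(),np.round(s),(e+90)%180-90))
    return k,im,V,S
E
python3 - <<'E'
from m import *
cal={k:np.array(v) for k,v in json.load(open("w2.json")).items()}
k,im,V,S=meas("w2",cal)
z=160+16
for r in (65,100,130):
    c=np.where((V[r,280:360]>190))[0]+280; print(r,c.min(),c.max(),np.round(at("wrist",(c.min()-.5,r),z,cal),1),np.round(at("wrist",(c.max()+.5,r),z,cal),1))
c=315; r=np.where(V[40:80,c]>215)[0]+40; print("end",r.min(),np.round(at("wrist",(c,r.min()-.5),z,cal),1))
E
```

```text
line x at y=71: 571.2 slope deg 0.81  y -66..203
strap y 147  near -55.3 far 38.9 (rel line) len [96. 26.] axis 8.2
strap y 87  near -37.7 far 4.7 (rel line) len [42. 32.] axis -7.3
strap y 90  near 6.9 far 60.9 (rel line) len [54. 31.] axis 19.2
strap y 37  near -36.6 far 63.6 (rel line) len [100.  33.] axis 4.3
strap y -21  near -52.0 far 46.2 (rel line) len [32. 99.] axis -3.1
strap y -61  near -42.1 far 26.9 (rel line) len [32. 70.] axis -5.9
65 299 359 [469.8 152.5 176. ] [508.4 153.2 176. ]
100 299 348 [470.1 129.7 176. ] [501.7 130.1 176. ]
130 299 359 [470.2 110.4 176. ] [509.2 111.  176. ]
end 43 [480.1 167.6 176. ]
```

move_arm([
  [2.5, -0.6, 2, 0, 0],
  [0, 0, 5, 0, 0],
  [0, 0, 5, 0, 0],
  [0, 0, 2, 0, 0],
  [0, 0, 1, 0, 0],
  [0, 0, 0.5, 0, 0],
  [0, 0, 0, 0, 0],
  [0, 0, 0, 0, 0],
])

```text
t: 7.92
ee_pos: [480.8, 71.0, 32.7]
orientation: [2.204, 2.237, 0.002]
ft_force: [-0.8, -0.4, -2.7]
width: 14.0
grasp_force: 30.0
```

Run:
```python
from h import *
print(ee()); iw=optics.get_image("wrist"); cv2.imwrite("pics/w3.png",iw)
```

```text
(array([480.8,  71. ,  32.7]), 90.87, array([ 0.002,  0.   , -1.   ]), 7.92)
```

View pics/w3.png

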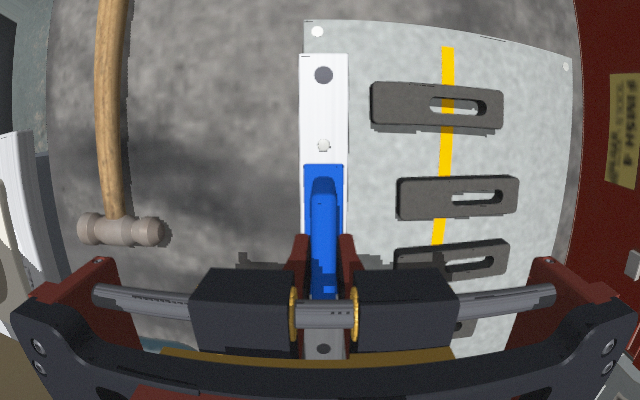

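The wrist view shows the bar down on the mat side of the straps, its end (row 53) reaching beyond strap 0 (rows 80–130), with a clear gap before the strap ends at columns 370 and 397. Now I'll push slowly.

move_arm([
  [0, 0.6, 0, 0, 0],
  [0, 0.8, 0, 0, 0],
  [0, 0.8, 0, 0, 0],
  [0, 0.8, 0, 0, 0],
  [0, 0.8, 0, 0, 0],
  [0, 0.8, 0, 0, 0],
  [0, 0.8, 0, 0, 0],
  [0, 0.6, 0, 0, 0],
  [0, 0.5, 0, 0, 0],
  [0, 0.3, 0, 0, 0],
])

```text
t: 9.22
ee_pos: [546.5, 71.8, 31.2]
orientation: [-2.203, -2.236, 0.005]
ft_force: [-6.7, -0.2, 0.8]
width: 13.9
grasp_force: 30.1
```

move_arm([
  [0, 0.2, 0, 0, 0],
  [0, 0.1, 0, 0, 0],
  [0, 0, 0, 0, 0],
])

```text
t: 9.6
ee_pos: [549.2, 71.8, 31.2]
orientation: [-2.203, -2.236, 0.005]
ft_force: [-6.1, 0.1, -1.8]
width: 13.6
grasp_force: 30.0
```

Run:
```python
from h import *
print(ee()); cal=optics.calibration("wrist"); iw=optics.get_image("wrist"); cv2.imwrite("pics/w4.png",iw)
t=optics.get_image("top"); cv2.imwrite("pics/t4.png",t); cv2.imwrite("pics/v4.png",np.vstack([cv2.resize(iw[20:280,280:600],(640,520),interpolation=cv2.INTER_CUBIC)]))
H,S,V=cv2.split(cv2.cvtColor(iw,cv2.COLOR_BGR2HSV))
# bar front edge (z=21), line centre (z=3)
for r in (65,100,150):
    c=np.where(V[r,290:365]>190)[0]+290; print(r,c.min(),c.max(),[np.round(at("wrist",(x,r),21.5)[:2],1) for x in(c.min()-.5,c.max()+.5)])
y=(S>120)&(H>15)&(H<35); y[275:]=0; y[:,:320]=0;y[:,450:]=0
for r in range(30,275,6):
    c=np.where(y[r])[0]
    if len(c): print(r,c.min(),c.max(),np.round(at("wrist",(c.min()-.5,r),3)[:2],1),np.round(at("wrist",(c.max()+.5,r),3)[:2],1))
```

```text
(array([549.2,  71.8,  31.2]), 90.87, array([-0.004, -0.   , -1.   ]), 9.6)
65 298 363 [array([531.6, 179. ]), array([573.1, 179.8])]
100 298 346 [array([531.9, 156.2]), array([562.7, 156.6])]
150 299 362 [array([532.7, 124.2]), array([573.7, 124.9])]
42 349 362 [564.8 199.5] [574.5 200. ]
48 349 362 [564.8 195. ] [574.5 195.5]
54 349 362 [564.9 190.6] [574.6 191.1]
60 349 362 [564.9 186.3] [574.6 186.7]
66 349 363 [565.  181.9] [575.3 182.4]
72 349 363 [565.  177.6] [575.4 178.1]
78 349 362 [565.1 173.4] [574.8 173.8]
126 348 362 [565.  139.7] [575.5 140. ]
132 349 362 [565.8 135.5] [575.6 135.8]
138 348 362 [565.2 131.3] [575.7 131.6]
144 348 362 [565.3 127.1] [575.8 127.4]
150 348 361 [565.4 122.8] [575.3 123.1]
156 348 361 [565.5 118.6] [575.4 118.8]
162 348 361 [565.7 114.3] [575.6 114.6]
168 348 361 [565.8 110.1] [575.7 110.3]
174 348 361 [565.9 105.8] [575.9 106. ]
222 347 359 [566.4  69.9] [576.1  70. ]
228 347 359 [566.6  65.2] [576.3  65.3]
234 350 359 [569.   60.4] [576.6  60.5]
240 353 358 [571.5  55.6] [576.1  55.6]
246 354 358 [572.5  50.6] [576.3  50.6]
```

View pics/v4.png

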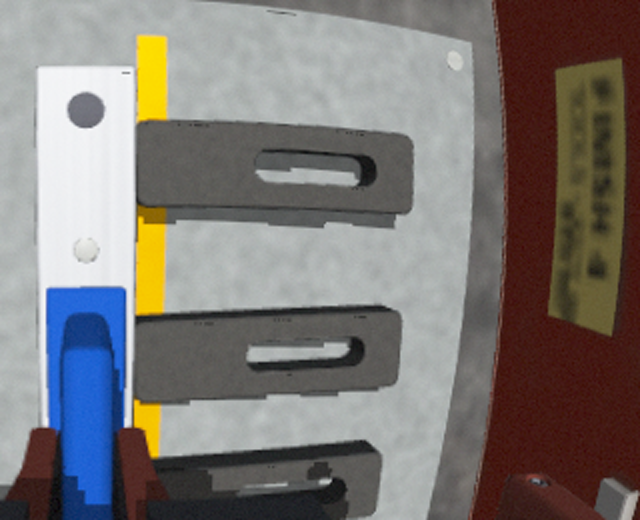

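The crop shows the straps flush against the bar with their ends just before the line. By measurement, 7 mm more is needed.

move_arm([
  [0, 0.2, 0, 0, 0],
  [0, 0.2, 0, 0, 0],
  [0, 0.2, 0, 0, 0],
  [0, 0.1, 0, 0, 0],
  [0, 0, 0, 0, 0],
  [0, 0, 0, 0, 0],
])

```text
t: 10.45
ee_pos: [556.4, 71.9, 31.1]
orientation: [-2.203, -2.236, 0.005]
ft_force: [-5.9, -0.7, -1.6]
width: 14.0
grasp_force: 30.0
```

```bash
cat > m2.py <<'E'
from h import *
import sys
print(ee()); cal=optics.calibration("wrist"); iw=optics.get_image("wrist"); cv2.imwrite(f"pics/{sys.argv[1]}.png",iw)
t=optics.get_image("top"); cv2.imwrite(f"pics/{sys.argv[1]}t.png",t)
H,S,V=cv2.split(cv2.cvtColor(iw,cv2.COLOR_BGR2HSV))
for r in (100,110):
    c=np.where(V[r,290:365]>190)[0]+290; print(r,c.min(),c.max(),[np.round(at("wrist",(x,r),21)[:2],1) for x in(c.min()-.5,c.max()+.5)])
y=(S>120)&(H>15)&(H<35); y[275:]=0; y[:,:320]=0;y[:,450:]=0
print("line far edge", [(r,np.round(at("wrist",(np.where(y[r])[0].max()+.5,r),3)[:2],1)) for r in range(30,232,12) if y[r].any()])
E
python3 m2.py w5
```

```text
(array([556.4,  71.9,  31.1]), 90.87, array([-0.004, -0.   , -1.   ]), 10.45)
100 298 346 [array([539.1, 156.4]), array([569.9, 156.8])]
110 291 346 [array([534.7, 150. ]), array([570. , 150.4])]
line far edge [(42, array([574.7, 199.7])), (54, array([574.8, 190.9])), (66, array([574.9, 182.2])), (78, array([575. , 173.6])), (126, array([575.7, 139.9])), (138, array([575.9, 131.5])), (150, array([575.4, 123. ])), (162, array([575.7, 114.5])), (174, array([575.9, 105.9])), (222, array([576.5,  70.1]))]
```

move_arm([
  [0, -0.3, 0, 0, 0],
  [0, -1, 0, 0, 0],
  [0, -2, 0, 0, 0],
  [0, -2, -1, 0, 0],
  [0, -1, -4, 0, 0],
  [0, 0, -5, 0, 0],
  [0, 0, -4, 0, 0],
  [0, 0, -1, 0, 0],
  [0, 0, 0, 0, 0],
  [0, 0, 0, 0, 0],
])

```text
t: 11.8
ee_pos: [493.8, 71.0, 180.1]
orientation: [-2.203, -2.237, 0.004]
ft_force: [-0.0, 0.3, -3.8]
width: 13.7
grasp_force: 30.0
```

Run:
```python
from m import *
print(ee()); cal=optics.calibration("wrist"); cv2.imwrite("pics/w6.png",optics.get_image("wrist"))
im=cv2.imread("pics/w6.png"); cv2.imwrite("pics/v6.png",cv2.resize(im[30:290,290:530],(554,600),interpolation=cv2.INTER_CUBIC))
H,S,V=cv2.split(cv2.cvtColor(im,cv2.COLOR_BGR2HSV))
meas("w6",cal)
```

```text
(array([493.8,  71. , 180.1]), 90.87, array([-0.003, -0.   , -1.   ]), 11.8)
line x at y=71: 570.7 slope deg 0.69  y -48..203
strap y 155  near -1.0 far 99.5 (rel line) len [100.  33.] axis 3.3
strap y 92  near -0.5 far 100.1 (rel line) len [100.  32.] axis 3.9
strap y 40  near -1.4 far 99.9 (rel line) len [100.  32.] axis 4.0
strap y -22  near -0.3 far 99.8 (rel line) len [ 40. 100.] axis 2.5
```

View pics/v6.png

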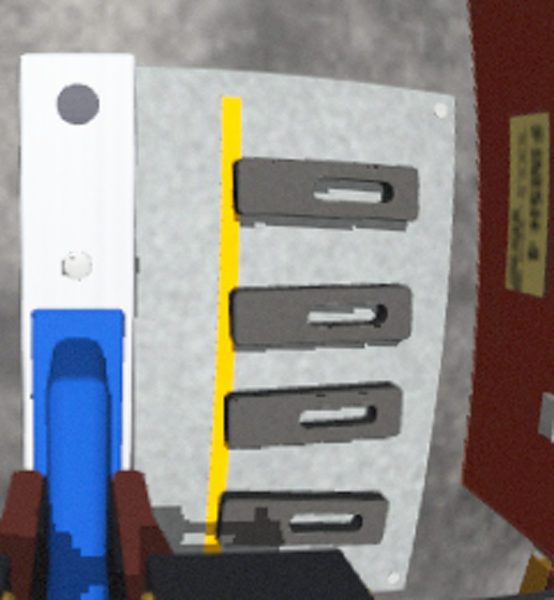

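The crop shows the four near ends flush on the yellow line. I'll check squareness by fitting the shadow-free (+y) long edges.

Run:
```python
from m import *
cal=optics.calibration("wrist"); print(np.round(cal["xyz"]))
im=cv2.imread("pics/w6.png"); V=cv2.cvtColor(im,cv2.COLOR_BGR2GRAY).astype(float)
roi=np.zeros(V.shape,bool); roi[60:268,380:480]=1
for c in comps(cv2.morphologyEx((roi&(V<115)).astype(np.uint8),cv2.MORPH_OPEN,np.ones((5,5)))>0,400):
    p=np.argwhere(c); c0,c1=p[:,1].min()+6,p[:,1].max()-6; out=[]
    for side in (0,1):
        pts=[]
        for x in range(c0,c1):
            q=p[p[:,1]==x,0]; r=q.min() if side==0 else q.max(); s=-1 if side==0 else 1
            a,b=V[r,x],V[r+s,x]; f=np.clip((115-a)/(b-a+1e-6),0,1); pts.append((x,r+s*f))
        for z in (3,17):
            w=np.array([at("wrist",q,z,cal)[:2] for q in pts]); k=np.polyfit(w[:,0],w[:,1],1)
            for _ in range(3):
                e=w[:,1]-np.polyval(k,w[:,0]); g=abs(e)<max(.5,1.5*np.median(abs(e))); k=np.polyfit(w[g,0],w[g,1],1)
            out.append("%s z%d %.1f deg at y %.1f"%("+y-y"[2*side:2*side+2],z,np.degrees(np.arctan(k[0])),np.polyval(k,620)))
    print(out)
```

```text
[494. 143. 368.]
['+y z3 2.2 deg at y 172.8', '+y z17 2.2 deg at y 171.8', '-y z3 2.2 deg at y 138.7', '-y z17 2.2 deg at y 139.0']
['+y z3 4.3 deg at y 107.0', '+y z17 4.3 deg at y 108.8', '-y z3 3.6 deg at y 73.5', '-y z17 3.6 deg at y 76.5']
['+y z3 4.8 deg at y 51.6', '+y z17 4.8 deg at y 55.6', '-y z3 4.1 deg at y 19.0', '-y z17 4.1 deg at y 24.1']
['+y z3 -0.9 deg at y -10.1', '+y z17 -0.9 deg at y -4.3', '-y z3 1.0 deg at y -45.3', '-y z17 1.0 deg at y -37.9']
```

Run:
```python
from m import *
cal=optics.calibration("wrist")
im=cv2.imread("pics/w6.png"); V=cv2.cvtColor(im,cv2.COLOR_BGR2GRAY).astype(float)
# mat +y edge: strongest vertical gradient in rows 50..75
G=cv2.Sobel(cv2.GaussianBlur(V,(5,5),0),cv2.CV_64F,0,1)
pts=[(x,45+np.argmax(G[45:85,x])) for x in range(355,475)]
w=np.array([at("wrist",q,3,cal)[:2] for q in pts]); k=np.polyfit(w[:,0],w[:,1],1)
for _ in range(5):
    e=w[:,1]-np.polyval(k,w[:,0]); g=abs(e)<max(1,1.5*np.median(abs(e))); k=np.polyfit(w[g,0],w[g,1],1)
print("mat edge deg",np.degrees(np.arctan(k[0])),g.sum(),np.polyval(k,570))
t=optics.get_image("top"); cv2.imwrite("pics/t6.png",t)
for n in("top0","w5t","t6"):
    a=cv2.imread(f"pics/{n}.png"); H,S,Vv=cv2.split(cv2.cvtColor(a,cv2.COLOR_BGR2HSV)); roi=np.zeros(H.shape,bool); roi[150:245,248:366]=1
    for c in comps(roi&(Vv<100)&(S<100),150):
        ce,s,an,e,mn=rect("top",c,17); print(n,c.sum(),np.round(ce),np.round(s),round((e+90)%180-90,1))
a=np.hstack([cv2.resize(cv2.imread(f"pics/{n}.png")[148:232,250:364],(399,294),interpolation=cv2.INTER_CUBIC) for n in("top0","t6")])
b=cv2.resize(im[70:290,330:500],(0,0),fx=1.35,fy=1.35); pad=np.zeros((b.shape[0],798,3),np.uint8); pad[:,:b.shape[1]]=b
cv2.imwrite("pics/c6.png",np.vstack([a,pad]))
```

```text
mat edge deg 0.7573426898344814 120 217.541826300958
top0 410 [585.  37.] [96. 30.] 3.6
top0 408 [582.  91.] [96. 31.] 3.0
top0 427 [569. -23.] [31. 95.] -1.2
top0 428 [560. 156.] [97. 29.] 3.2
w5t 1176 [576. -45.] [189.  63.] 14.7
w5t 259 [589. 174.] [120.  26.] 1.8
w5t 167 [500.  59.] [111.  20.] 73.8
t6 797 [637.  99.] [ 58. 146.] -85.8
t6 507 [624. -35.] [97. 59.] 17.5
t6 331 [524. -45.] [47. 80.] 55.2
```

View pics/c6.png

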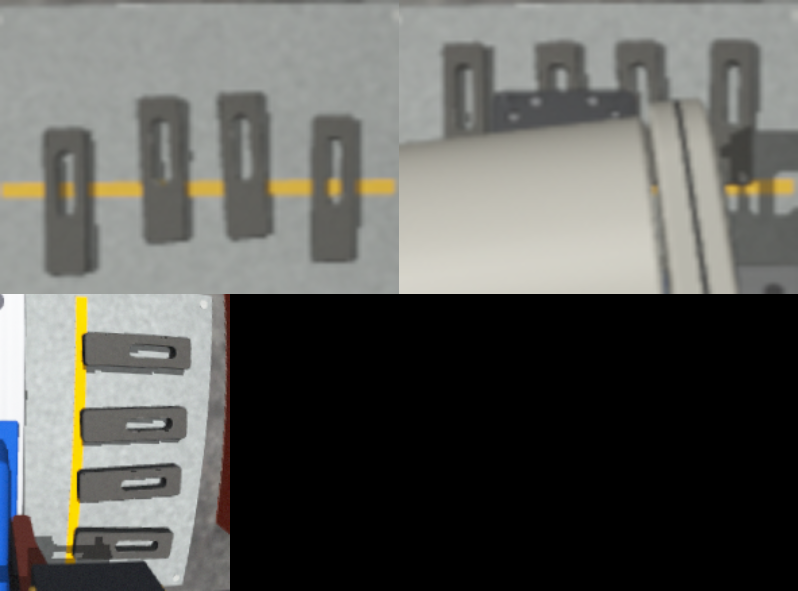

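Run:
```python
from m import *
cal=optics.calibration("wrist")
for name,cl in(("w6",cal),("w2",{k:np.array(v) for k,v in json.load(open("w2.json")).items()})):
    im=cv2.imread(f"pics/{name}.png"); V=im[:,:,2].astype(float)
    roi=np.zeros(V.shape,bool); roi[60:268,352:480]=1
    for c in comps(cv2.morphologyEx((roi&(V<115)).astype(np.uint8),cv2.MORPH_OPEN,np.ones((5,5)))>0,400):
        p=np.argwhere(c); o=[]
        rows=np.unique(p[:,0])[6:-8]
        for side,s,z in(("near",-1,3),("far",1,17)):
            w=[]
            for r in rows:
                q=p[p[:,0]==r,1]; x=q.min() if s<0 else q.max()
                a,b=V[r,x],V[r,x+s]; f=np.clip((115-a)/(b-a+1e-6),0,1); w.append(at("wrist",(x+s*f,r),z,cl)[:2])
            w=np.array(w); k=np.polyfit(w[:,1],w[:,0],1); o.append("%s x %.1f rot %.1f"%(side,w[:,0].mean(),np.degrees(np.arctan(-k[0]))))
        print(name,"y %.0f"%w[:,1].mean(),o)
```

```text
w6 y 161 ['near x 571.7 rot 3.5', 'far x 669.1 rot 2.8']
w6 y 96 ['near x 572.4 rot 6.0', 'far x 670.1 rot 5.7']
w6 y 42 ['near x 572.9 rot 2.7', 'far x 670.6 rot 3.7']
w6 y -22 ['near x 574.1 rot -4.0', 'far x 671.8 rot 0.2']
w2 y 159 ['near x 518.6 rot 2.6', 'far x 609.5 rot 1.1']
w2 y 94 ['near x 533.9 rot 5.0', 'far x 631.8 rot 5.6']
w2 y 39 ['near x 536.7 rot 4.4', 'far x 634.9 rot 6.1']
w2 y -20 ['near x 524.7 rot 2.5', 'far x 619.0 rot 1.0']
```

Run:
```python
from m import *
cal=dict(optics.calibration("wrist")); e=ee()[0]; print(e)
def fit(w,ax):
    k=np.polyfit(w[:,ax],w[:,1-ax],1)
    for _ in range(4):
        d=w[:,1-ax]-np.polyval(k,w[:,ax]); g=abs(d)<max(.4,2*np.median(abs(d))); k=np.polyfit(w[g,ax],w[g,1-ax],1)
    return np.degrees(np.arctan(k[0] if ax==0 else -k[0])),g.sum()
for n,pos in(("w3",[480.8,71,32.7]),("w5",[556.4,71.9,31.1])):
    c=dict(cal); c["xyz"]=np.array(cal["xyz"])+np.array(pos)-e
    im=cv2.imread(f"pics/{n}.png"); V=im[:,:,2].astype(float)
    x0=348 if n=="w5" else 360
    roi=np.zeros(V.shape,bool); roi[60:235,x0:540]=1
    for q in comps(cv2.morphologyEx((roi&(V<110)).astype(np.uint8),cv2.MORPH_OPEN,np.ones((5,5)))>0,1500):
        p=np.argwhere(q); o=[]
        if p[:,0].max()>=233 : print("cut")
        for s in(-1,1):
            w=[]
            for x in range(p[:,1].min()+12,p[:,1].max()-12):
                r=p[p[:,1]==x,0]; r=r.min() if s<0 else r.max(); a,b=V[r,x],V[r+s,x]; f=np.clip((110-a)/(b-a+1e-6),0,1); w.append(at("wrist",(x,r+s*f),17 if s<0 else 3,c)[:2])
            o.append("long%+d %.1f (%d)"%((-s,)+fit(np.array(w),0)))
        rows=range(p[:,0].min()+8,p[:,0].max()-10)
        for s in(-1,1):
            w=[]
            for r in rows:
                x=p[p[:,0]==r,1]; x=x.min() if s<0 else x.max(); a,b=V[r,x],V[r,x+s]; f=np.clip((110-a)/(b-a+1e-6),0,1); w.append(at("wrist",(x+s*f,r),17,c)[:2])
            w=np.array(w); o.append("%s x %.1f rot %.1f (%d)"%(("end",w[:,0].mean())+fit(w,1)))
        print(n,len(p),np.round(np.median(w[:,1])),o)
im=cv2.imread("pics/w5.png"); cv2.imwrite("pics/v5.png",cv2.resize(im[60:270,330:530],(571,600),interpolation=cv2.INTER_CUBIC))
```

```text
[494.   71.  180.2]
w3 5797 161.0 ['long+1 2.0 (108)', 'long-1 2.3 (71)', 'end x 509.7 rot 1.4 (30)', 'end x 609.1 rot 2.7 (30)']
w3 4753 95.0 ['long+1 3.8 (97)', 'long-1 3.7 (80)', 'end x 530.3 rot 2.7 (27)', 'end x 631.5 rot 3.9 (27)']
cut
w5 3264 137.0 ['long+1 85.2 (10)', 'long-1 -65.9 (11)', 'end x 703.8 rot 4.0 (97)', 'end x 724.5 rot 6.9 (113)']
w5 6304 161.0 ['long+1 2.2 (113)', 'long-1 1.5 (101)', 'end x 571.0 rot 0.2 (34)', 'end x 669.3 rot 1.9 (30)']
w5 5384 96.0 ['long+1 4.3 (108)', 'long-1 4.0 (83)', 'end x 572.2 rot 1.5 (28)', 'end x 670.5 rot 4.1 (30)']
```

View pics/v5.png

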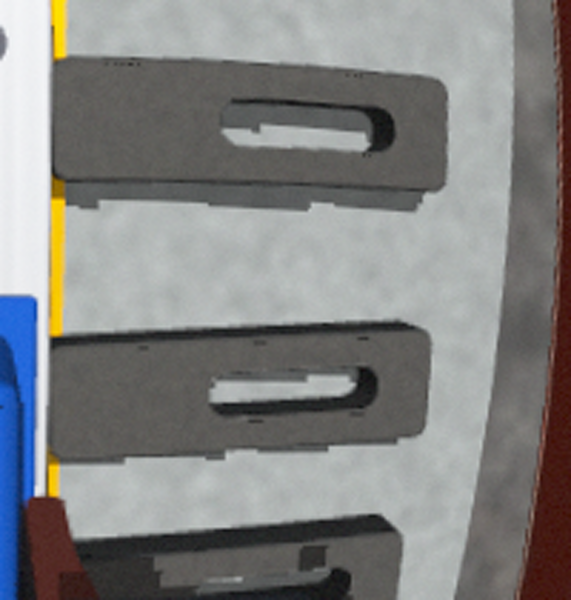

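The straps look flush at the line, but their long edges may be a few degrees off. I'll move the camera over the middle of the group for a better angle check.

move_arm([
  [-5, 0.5, 0, 0, 0],
  [-6, 0.5, 0, 0, 0],
  [0, 0, 0, 0, 0],
  [0, 0, 0, 0, 0],
  [0, 0, 0, 0, 0],
])

```text
t: 12.52
ee_pos: [506.4, -37.7, 181.3]
orientation: [-2.202, -2.239, 0.001]
ft_force: [0.4, 0.1, -3.7]
width: 13.5
grasp_force: 30.0
```

```bash
cat > m3.py <<'E'
from m import *
def fit(w,ax):
    k=np.polyfit(w[:,ax],w[:,1-ax],1)
    for _ in range(5):
        d=w[:,1-ax]-np.polyval(k,w[:,ax]); g=abs(d)<max(.3,1.5*np.median(abs(d))); k=np.polyfit(w[g,ax],w[g,1-ax],1)
    return np.degrees(np.arctan(k[0] if ax==0 else -k[0])),g.sum(),k
def go(n,x0=366,y1=268):
    print(ee()); cal=optics.calibration("wrist"); im=optics.get_image("wrist"); cv2.imwrite(f"pics/{n}.png",im)
    json.dump({k:np.array(v).tolist() for k,v in cal.items()},open(n+".json","w"))
    V=im[:,:,2].astype(float); H,S,_=cv2.split(cv2.cvtColor(im,cv2.COLOR_BGR2HSV))
    Y=(S>120)&(H>15)&(H<35); Y[y1:]=0; Y[:,:x0-10]=0; Y[:,480:]=0
    w=np.array([at("wrist",q,3,cal)[:2] for q in np.argwhere(cv2.morphologyEx(Y.astype(np.uint8),cv2.MORPH_OPEN,np.ones((3,3))))[:,::-1]]); a,_,kl=fit(w,1); print("line deg %.2f x(71)=%.1f y %.0f..%.0f"%(a,np.polyval(kl,71),w[:,1].min(),w[:,1].max()))
    roi=np.zeros(V.shape,bool); roi[30:y1,x0:490]=1
    for q in comps(cv2.morphologyEx((roi&(V<105)&~Y).astype(np.uint8),cv2.MORPH_OPEN,np.ones((5,5)))>0,900):
        p=np.argwhere(q); o=[]
        for s in(-1,1):
            w=[]
            for x in range(p[:,1].min()+8,p[:,1].max()-8):
                r=p[p[:,1]==x,0]; r=r.min() if s<0 else r.max(); a,b=V[r,x],V[min(r+s,399),x]; f=np.clip((105-a)/(b-a+1e-6),0,1); w.append(at("wrist",(x,r+s*f),10,cal)[:2])
            w=np.array(w); f=fit(w,0); o.append("edge%+d %.1f (%d)"%(-s,f[0],f[1]))
        e=[]
        for r in range(p[:,0].min()+7,p[:,0].max()-8):
            x=p[p[:,0]==r,1]; e.append([at("wrist",(x.min()-.5,r),3,cal)[:2],at("wrist",(x.max()+.5,r),17,cal)[:2]])
        e=np.array(e); ne,fa=np.median(e[:,0],0),np.median(e[:,1],0)
        print("strap y %.0f near rel line %.1f far %.1f"%(ne[1],ne[0]-np.polyval(kl,ne[1]),fa[0]-np.polyval(kl,fa[1])),o,"end rots %.1f %.1f"%(fit(e[:,0],1)[0],fit(e[:,1],1)[0]))
E
python3 -c "from m3 import *; go('w7')"
```

```text
(array([506.4, -37.7, 181.3]), 90.94, array([-0.001,  0.   , -1.   ]), 12.53)
line deg 0.75 x(71)=570.7 y -66..187
```

```bash
sed -i 's/def go(n,x0=366,y1=268):/def go(n,x0=366,y1=268,T=105,live=True):/; s/<105/<T/; s/(105-a)/(T-a)/' m3.py
sed -i 's/^    print(ee()); cal=.*/    if live: print(ee()); cal=optics.calibration("wrist"); im=optics.get_image("wrist"); cv2.imwrite(f"pics\/{n}.png",im)\n    else: cal={k:np.array(v) for k,v in json.load(open(n+".json")).items()}; im=cv2.imread(f"pics\/{n}.png")/' m3.py
python3 - <<'E'
from m3 import *
V=cv2.imread("pics/w7.png")[:,:,2]; print(V[40:270:8,420]); print(V[120,360:480:5])
for T in (115,125): go("w7",T=T,live=False)
E
```

```text
[108 208 211 110 104 112 106 204 203 115 139 109 170 205 202 106 112  46
  85 203 201 199  93 107 103 114 125 133 149]
[208 214 210 211 250 110 114 115 110 108 110 124 139 107 104 151 103 105
  30 108 110 207 208 206]
line deg 0.75 x(71)=570.7 y -66..187
strap y 87 near rel line 8.0 far 98.6 ['edge+1 15.3 (37)', 'edge-1 3.5 (44)'] end rots -21.7 7.4
strap y 33 near rel line 7.4 far 99.9 ['edge+1 12.1 (39)', 'edge-1 5.4 (43)'] end rots -25.8 3.4
strap y -27 near rel line 2.5 far 99.4 ['edge+1 -1.1 (47)', 'edge-1 -2.4 (44)'] end rots 3.1 16.8
line deg 0.75 x(71)=570.7 y -66..187
strap y 88 near rel line 3.3 far 100.0 ['edge+1 4.4 (54)', 'edge-1 3.3 (45)'] end rots 6.0 0.7
strap y 33 near rel line 2.7 far 99.9 ['edge+1 5.0 (45)', 'edge-1 5.3 (39)'] end rots 1.9 3.4
strap y -62 near rel line 129.9 far 145.9 ['edge+1 0.5 (53)', 'edge-1 37.8 (47)'] end rots -32.1 10.2
strap y -27 near rel line 2.5 far 100.7 ['edge+1 -1.1 (62)', 'edge-1 -2.4 (42)'] end rots -2.3 -0.4
```

Run:
```python
from m3 import *
for T in (145,160): go("w7",T=T,live=False)
json.dump(json.load(open("w2.json")),open("w2.json","w")); go("w2",x0=345,T=150,live=False)
```

```text
line deg 0.75 x(71)=570.7 y -66..187
strap y 88 near rel line 3.3 far 100.0 ['edge+1 4.4 (58)', 'edge-1 3.2 (48)'] end rots 6.0 6.7
strap y -31 near rel line 129.5 far 146.6 ['edge+1 0.9 (80)', 'edge-1 -2.5 (87)'] end rots -41.7 8.3
strap y 33 near rel line 2.7 far 99.9 ['edge+1 4.7 (60)', 'edge-1 5.2 (39)'] end rots 1.9 9.9
strap y -27 near rel line 2.5 far 100.8 ['edge+1 -1.1 (63)', 'edge-1 -2.3 (45)'] end rots -2.3 0.3
line deg 0.75 x(71)=570.7 y -66..187
strap y 10 near rel line 129.2 far 142.2 ['edge+1 0.8 (93)', 'edge-1 -1.8 (61)'] end rots 0.7 5.9
strap y 88 near rel line 3.3 far 100.0 ['edge+1 4.3 (54)', 'edge-1 3.1 (38)'] end rots 5.8 6.2
strap y 33 near rel line 2.7 far 101.3 ['edge+1 4.7 (61)', 'edge-1 5.3 (40)'] end rots 1.9 3.4
strap y -27 near rel line 2.5 far 100.9 ['edge+1 -1.1 (63)', 'edge-1 -2.4 (45)'] end rots -2.3 0.4
line deg 0.89 x(71)=571.1 y -66..203
strap y 219 near rel line -10.8 far 125.4 ['edge+1 7.6 (52)', 'edge-1 1.1 (64)'] end rots 81.0 -2.2
strap y 154 near rel line -54.6 far 40.9 ['edge+1 2.1 (53)', 'edge-1 2.0 (38)'] end rots 0.9 1.2
strap y 88 near rel line -37.4 far 62.4 ['edge+1 3.8 (52)', 'edge-1 4.5 (42)'] end rots 1.8 4.1
strap y 3 near rel line 129.3 far 138.4 ['edge+1 -89.4 (2)', 'edge-1 -3.5 (2)'] end rots 0.4 10.5
strap y 35 near rel line -35.0 far 64.2 ['edge+1 4.1 (51)', 'edge-1 5.6 (40)'] end rots 2.5 0.1
strap y -40 near rel line -57.0 far 46.8 ['edge+1 -0.9 (52)', 'edge-1 24.3 (41)'] end rots 2.1 -63.7
```

The side views agree that the near ends are within 1–3 mm of the line's middle, and the straps lie 1–4° from square, unchanged by the push. I'll lay the straightedge on the mat, well back from the straps.

move_arm([
  [5, 0, 0, 0, 0],
  [6, 0, 2, 0, 0],
  [0, 0, 5, 0, 0],
  [0, 0, 4, 0, 0],
  [0, 0, 2.5, 0, 0],
  [0, 0, 1, 0, 0],
  [0, 0, 0.3, 0, 0],
  [0, 0, 0.2, 0, 0],
  [0, 0, 0, 0, 0],
])

```text
t: 13.7
ee_pos: [505.7, 70.7, 32.9]
orientation: [2.204, 2.238, 0.002]
ft_force: [0.1, 0.3, -3.2]
width: 13.8
grasp_force: 30.0
```

move_arm([
  [0, 0, 0.1, 0, 0],
  [0, 0, 0.1, 0, 0],
  [0, 0, 0.05, 0, 0],
  [0, 0, 0, 0, 0],
])

```text
t: 14.2
ee_pos: [505.1, 70.6, 29.8]
orientation: [2.204, 2.238, 0.0]
ft_force: [-0.7, -0.5, 0.4]
width: 13.7
grasp_force: 30.0
```

The bar's weight is on the mat, so I'll release it and rise.

move_arm([
  [0, 0, 0, 0, 45],
  [0, 0, 0, 0, 45],
  [0, 0, 0, 0, 45],
  [0, 0, 0, 0, 45],
  [0, 0, -1, 0, 45],
  [0, 0, -3, 0, 45],
  [0, 0, -5, 0, 45],
  [0, 0, -5, 0, 45],
  [0, 0, -5, 0, 45],
  [0, 0, 0, 0, 45],
])

```text
t: 15.45
ee_pos: [507.7, 70.9, 224.3]
orientation: [2.201, 2.234, 0.011]
ft_force: [0.6, -0.6, 0.1]
width: 39.7
grasp_force: 0.0
```

move_arm([
  [0, -5, -2, 0, 45],
  [0, -5, 0, 0, 45],
  [0, -3, 0, 0, 45],
  [0, 0, 0, 0, 45],
  [0, 0, 0, 0, 45],
])

```text
t: 16.08
ee_pos: [376.0, 68.7, 239.7]
orientation: [2.204, 2.238, 0.001]
ft_force: [0.6, 0.9, -1.0]
width: 39.7
grasp_force: 0.0
```

Run:
```python
from m3 import *
print(ee()); iw=optics.get_image("wrist"); cv2.imwrite("pics/w8.png",iw); t=optics.get_image("top"); cv2.imwrite("pics/t8.png",t)
a=cv2.resize(t[130:280,150:460],(620,300)); b=cv2.resize(iw[0:300],(620,291)); cv2.imwrite("pics/c8.png",np.vstack([a,b]))
```

```text
(array([376. ,  68.7, 239.7]), 90.88, array([ 0.001,  0.   , -1.   ]), 16.07)
```

View pics/c8.png

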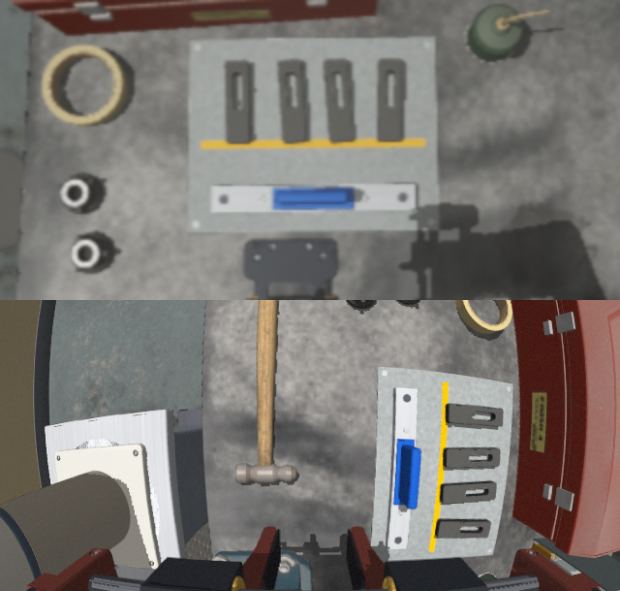

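The final view shows all four near ends on the yellow line and the bar laid flat on the mat clear of them. Straps 1 and 2 still look a little turned, so I'll measure that in the clear top view.

Run:
```python
from m3 import *
for n in("top0","t8"):
    a=cv2.imread(f"pics/{n}.png"); H,S,Vv=cv2.split(cv2.cvtColor(a,cv2.COLOR_BGR2HSV)); V=a[:,:,2].astype(float)
    roi=np.zeros(H.shape,bool); roi[150:235,248:366]=1
    y=roi&(S>120)&(H>15)&(H<35); w=np.array([at("top",q,3)[:2] for q in np.argwhere(y)[:,::-1]]); la,_,kl=fit(w,1); print("line",round(la,2),np.polyval(kl,71))
    for c in comps(cv2.morphologyEx((roi&(V<110)&(S<100)).astype(np.uint8),cv2.MORPH_CLOSE,np.ones((3,3)))>0,200):
        p=np.argwhere(c); o=[]
        for s in(-1,1):
            w=[]
            for r in range(p[:,0].min()+4,p[:,0].max()-3):
                x=p[p[:,0]==r,1]; x=x.min() if s<0 else x.max(); av,b=V[r,x],V[r,x+s]; f=np.clip((110-av)/(b-av+1e-6),0,1); w.append(at("top",(x+s*f,r),10)[:2])
            f=fit(np.array(w),0); o.append(round(f[0]-la,1))
        q=np.array([at("top",z,10)[:2] for z in p[:,::-1]]); d=q[:,0]-np.polyval(kl,q[:,1])
        print(n,"y %.0f near %.1f far %.1f edges-vs-square"%(q[:,1].mean(),d.min(),d.max()),o)
```

```text
line 0.96 570.3914145050024
top0 y 37 near -35.6 far 63.2 edges-vs-square [np.float64(3.3), np.float64(1.7)]
top0 y 92 near -37.4 far 61.4 edges-vs-square [np.float64(2.8), np.float64(1.7)]
top0 y -23 near -50.8 far 47.7 edges-vs-square [np.float64(-2.2), np.float64(-3.3)]
top0 y 157 near -58.1 far 40.4 edges-vs-square [np.float64(0.7), np.float64(2.2)]
line 1.0 569.5083768315151
t8 y 158 near 4.8 far 100.0 edges-vs-square [np.float64(1.1), np.float64(0.0)]
t8 y 93 near 4.0 far 101.3 edges-vs-square [np.float64(3.2), np.float64(2.9)]
t8 y 38 near 3.3 far 100.7 edges-vs-square [np.float64(4.1), np.float64(2.7)]
t8 y -23 near 2.5 far 99.8 edges-vs-square [np.float64(-1.8), np.float64(-3.5)]
```

```bash
python3 -c "from h import *; print(close_job())"
```

```text
the job is handed in; nothing more can be done
None
```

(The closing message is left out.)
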